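# Load and clamp the serving slab on its stand

## Robot

A 6-joint arm with a two-finger parallel gripper is mounted at the origin on the work surface. World frame = base frame: x ahead of the robot, y to its left, z up, the work surface at z = 0. Lengths are in m, angles in degrees, forces in N, time in s.
With the tool pointing down it reaches from about 0.375 to 0.9 m from the base axis. Payload 3.1 kg.
Tool frame: the origin (TCP) lies midway between the tips of the shut fingers; the grasp point (between the pads) lies 19 mm behind it; z points along the fingers, y is the line along which they close (so a half turn about z gives the same grasp; the last joint's range is limited). The gripper opens to 87 mm and grips with 3 to 60 N. Pads are 19 mm wide; open, the fingers measure 117 mm over their backs; the gripper's body (75 mm by 190 mm) begins 51 mm behind the grasp point.
Start: joints at [60.705, 30.224, 82.088, -0, 67.689, -10.227], TCP at [0.204, 0.591, 0.223] pointing down, gripper open.
Joint ranges: [-176.69, 176.69], [-43.24, 126.21], [12.49, 139.97], [-82, 262], [0, 151.66], [-163.58, 163.58]. Speed limits (degrees/s): [159.86, 159.86, 180, 180, 180, 180].

## Interface

Orientations are given as a 3x3 rotation matrix whose columns are the frame's x, y, z axes.
In Python, from rig import arm gives the robot as it stands. The module is installed in compiled form; this text tells all that it offers.
- The arm moves only by the tool drive_tool, never from a script. Its argument "commands" is a list of rows, each an object of numbers: "grip": the finger opening in mm, from 0 to 87; "tx", "ty", "tz": the shift along the tool's x, y, z in mm; "roll": the turn about the tool's z in rad. In form: [{"grip": .., "tx": .., "ty": .., "tz": .., "roll": ..}, ...]. A call has 1 to 10 rows; each row is the pose to reach, as a shift and turn from the pose commanded when the call began, along the tool's axes at that moment; what a row does not reach only later rows make up. A row lasts 1/10 s, in which the tool goes at most 50 mm and 8.59 degrees, less where a joint would pass 70% of its speed; a pose out of reach is approached as far as the arm can. A call with a gripper value outside its range is refused whole. The fingers move at their own pace and stop on an object; "force" is the grip in N (left out, the last holds). Time passes only in rows, so rows that repeat a pose let the fingers close. It gives the time, the measured TCP pose, the force, the opening and the grip force at its end, in the units of the state.
- arm.observe(): the state, without advancing time (a new reading comes with each control period).
- arm.grab_frame(name): name is "scene" or "top" or "wrist"; returns the picture (420x560x3 uint8, red, green, blue); there is no depth.
- arm.camera_params(name): a dict with "camera_matrix" (3x3 intrinsics, pixels), "extrinsics" (4x4, takes a point from world to camera coordinates). Camera axes: x right, y up, looking along -z (the intrinsics and any distortion apply to the point x, -y, -z); pixel columns grow to the right and rows downward; lengths in m; the calibration is good to about 2 mm. The wrist camera is an equidistant fisheye: a pixel r from the principal point sees the ray r / f radians off the axis. A picture is of the moment at which its call begins: read the wrist's pose just before it. camera_params takes no time and is no camera call; for the wrist camera it gives the pose at the moment of the call.
- arm.hand_in(): hands the job in; it is judged then, once.
The state is a dict: "clock": time; "q": joint angles; "qd": joint speeds; "effort": joint torques, N m; "tcp_pos": TCP position; "tcp_rot": TCP orientation; "contact_force": force on the tool from outside, world axes, zero at the start; "wrist_torque": the same for the moment, N m; "gripper_width": opening from 0.0 (shut) to 1.0 (fully open); "grasp_force": force on a finger pad.
Only numpy, scipy, OpenCV 4.12 (cv2) and the standard library are available. Lean on these libraries where they do the work, as an engineer would, in place of code of your own. Each camera call takes 0.05 s, during which the arm holds its last target. There are 200 camera calls.

## Task

Push the slate serving slab off the carving block onto the two narrow rails of the serving stand until its leading end meets the rubber bumper, lying square along the rails. Then slide the keeper along its track until it holds the slab firmly between its jaw and the sprung side fence, and leave it clamped. Work gently: do not ram the bumper or the fence, do not let the slab tip or fall, and leave everything else standing where it is.

Things in the scene. Friction and masses are not known exactly. Their poses are not given: they have to be found in the camera images.
- slab: the slate serving slab: flat dark slab 170 long (its x) x 120 wide (its y) x 12 thick mm, about 0.6 kg, no handle, too wide to grasp; it lies loose on the carving block. Origin: centre of its underside. Its +x end is the leading end.
- slab_front (a point): centre of the slab's leading (+x) end face, 85 mm from the slab's origin, 6 mm above its underside
- block: the fixed wooden carving block, 260 (its x) x 300 (its y) mm, top 50 mm above the table. Origin: centre of its underside, on the table; its +x end faces the serving stand.
- stand: the fixed steel serving stand beyond the block's +x end (rails start 25 to 45 mm from it), turned a little. Origin on the table under its middle, x = loading direction. In mm: two level rails, x = -75 to 75, each 10 wide, centred at y = -30 and 30, tops at z = 48 (2 below the block's top), a gap between. Bumper face at x = 80, a sprung fence on the +y side, keeper on the -y side.
- bumper: the spring-backed rubber end bumper of the stand, 60 mm wide (y), z = 44 to 68 mm; its origin lies in the plane of its face (the side towards the block), below it at table height. It yields at 1.5 N/mm, at most 8 mm.
- bumper_face (a point): fixed point on the stand: where the middle of the bumper's face is when nothing touches it, 54 mm above the table
- bracket: the steel bracket 94 to 106 mm out on the stand's +y side, origin at table height at y = 100; it carries the sprung fence: an aluminium bar 110 mm long along x (flared at the block's end), z = 46 to 68 mm, facing -y. The fence is adjustable: its face is set anew each time, 57 to 71 mm from the stand's middle line, not told: feel for it. It yields outward at 2 N/mm, at most 9 mm.
- keeper: the keeper, across the rails from the fence: an aluminium jaw 40 mm wide (x), z = 23 to 65 mm, with a black grip on top. It slides stiffly (about 6 N) along the stand's +y towards the fence, 70 mm of travel in all from its open end, and stays where it is left. Origin in the plane of its jaw face, at table height; it starts open, 0 to 18 mm from its open end.
- keeper_grip (a point): centre of the keeper's black grip: 28 (stand x) x 18 (stand y) x 40 mm tall, spanning 65 to 105 mm above the table; 11 mm behind (-y) the jaw face
- pepper_mill: the wooden pepper mill, 44 mm across and 108 mm tall, on a front corner of the carving block; origin: centre of its underside; to be left alone
- oil_bottle: the oil bottle, 60 mm across and 200 mm tall, on the table beyond the stand's bumper end; origin: centre of its underside; to be left alone
- ramekin: the small white bowl, 80 mm across and 45 mm tall, on the table near the fence's far end; origin: centre of its underside; to be left alone
- jar: the jar, 66 mm across and 90 mm tall, on the table near the stand's keeper; origin: centre of its underside; to be left alone
- mug: the steel mug, 76 mm across and 85 mm tall, on the table beside the carving block; origin: centre of its underside; to be left alone
- saucer: the small plate, 110 mm across and 18 mm tall, on the table at the carving block's rear end; origin: centre of its underside; to be left alone

How it is judged:
By the outcome, as a careful person would: the job done as asked, in the order asked, and still so for the second after the job is handed in, with the robot touching nothing.
It also fails if it takes over 72 s, if anything falls off the work surface, if the arm or the gripper's body presses on something with over 40 N, if the wrist force passes 120 N, or if a joint passes its speed limit or range.

## Working session

There is one attempt and no reset: what is moved stays moved. The work goes in short steps, Python scripts to look and compute and a tool call to move; the robot and the scene stay as the last step left them, time stands still between calls to the robot, and variables do not carry over. Pictures are saved under pics/ and viewed, at most 10 in all, crops included, and the job is handed in when it is done.

Besides the shell and the picture viewer there is one more tool, called after "Emit:" as name([rows], argument=value, ...), one row to a line, values as JSON. drive_tool: Moves the arm, as the interface text tells. Its arguments: {"type":"object","properties":{"commands":{"type":"array","items":{"type":"object","properties":{"grip":{"type":"number"},"tx":{"type":"number"},"ty":{"type":"number"},"tz":{"type":"number"},"roll":{"type":"number"}}}},"force":{"type":"number"}},"required":["commands"]}

```bash
mkdir -p pics; python3 - <<'E'
from rig import arm
import cv2,json
s=arm.observe();print(s)
for n in("scene","top"):
    cv2.imwrite(f"pics/{n}0.png",arm.grab_frame(n)[...,::-1]);print(n,arm.camera_params(n))
E
```

```text
{'clock': 0.0, 'q': array([ 6.07042655e+01,  3.02780220e+01,  8.21567054e+01, -1.28800806e-03,
        6.76880459e+01, -1.02268305e+01]), 'qd': array([-0.03754785,  0.03511191, -0.11862335, -0.02731463, -0.0273339 ,
       -0.04794952]), 'effort': array([ 2.97945935e-04, -4.40044999e+01, -1.76592654e+01,  6.33595395e-02,
        5.83978929e-02, -1.59569554e-04]), 'tcp_pos': array([0.20380083, 0.59006575, 0.22157998]), 'tcp_rot': array([[-9.45128973e-01,  3.26695826e-01, -1.03037074e-03],
       [ 3.26697253e-01,  9.45127174e-01, -1.87892128e-03],
       [ 3.59995644e-04, -2.11244222e-03, -9.99997704e-01]]), 'contact_force': array([-0.44422708,  0.00173757,  0.23217818]), 'wrist_torque': array([0.0229755 , 0.01825642, 0.02472879]), 'grasp_force': 0.0, 'gripper_width': 0.9984070551710819}
scene {'camera_matrix': array([[432.79861121,   0.        , 273.61963785],
       [  0.        , 432.79861121, 216.0951021 ],
       [  0.        ,   0.        ,   1.        ]]), 'extrinsics': array([[ 0.66548885,  0.74623745, -0.01594554, -0.35109026],
       [-0.42111696,  0.39301575,  0.81743448,  0.18545281],
       [ 0.61626707, -0.53727859,  0.57580085, -1.31522583],
       [ 0.        ,  0.        ,  0.        ,  1.        ]])}
top {'camera_matrix': array([[499.11452988,   0.        , 281.14872117],
       [  0.        , 499.11452988, 209.64592882],
       [  0.        ,   0.        ,   1.        ]]), 'extrinsics': array([[-0.02323168, -0.99935224, -0.02748446, -0.00491681],
       [ 0.99750655, -0.02500382,  0.06599616, -0.57019949],
       [-0.06664062, -0.02588273,  0.99744128, -1.30509705],
       [ 0.        ,  0.        ,  0.        ,  1.        ]])}
```

View pics/top0.png

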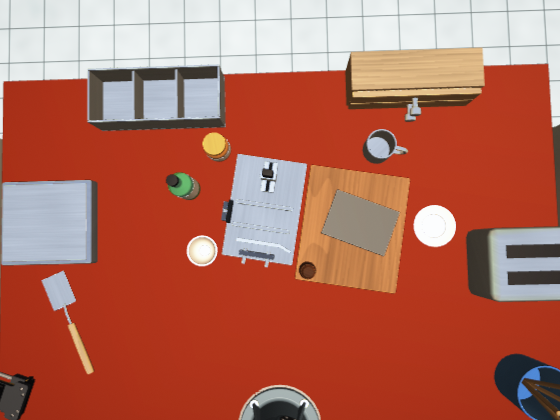

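View pics/scene0.png

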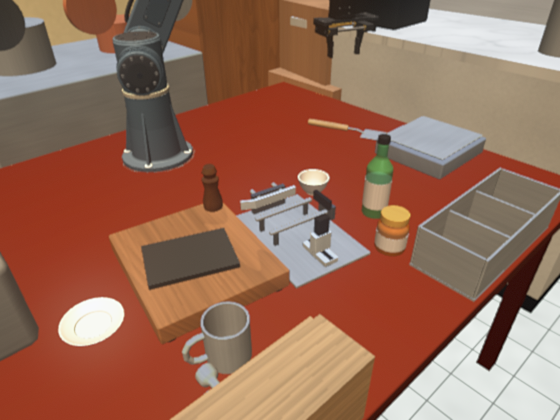

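Top view: the block's centre is near (355,228) and the slab near (361,222). The stand is at about (262,210), with its bumper on the left at (228,211), the keeper grip at (268,172) and the fence at (260,245). I'll enlarge the picture to get the corners.

```bash
python3 - <<'E'
import cv2
im=cv2.imread("pics/top0.png")[145:305,210:420]
cv2.imwrite("pics/crop0.png",cv2.resize(im,(787,600),interpolation=cv2.INTER_CUBIC))
E
```

```text
(no output)
```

View pics/crop0.png

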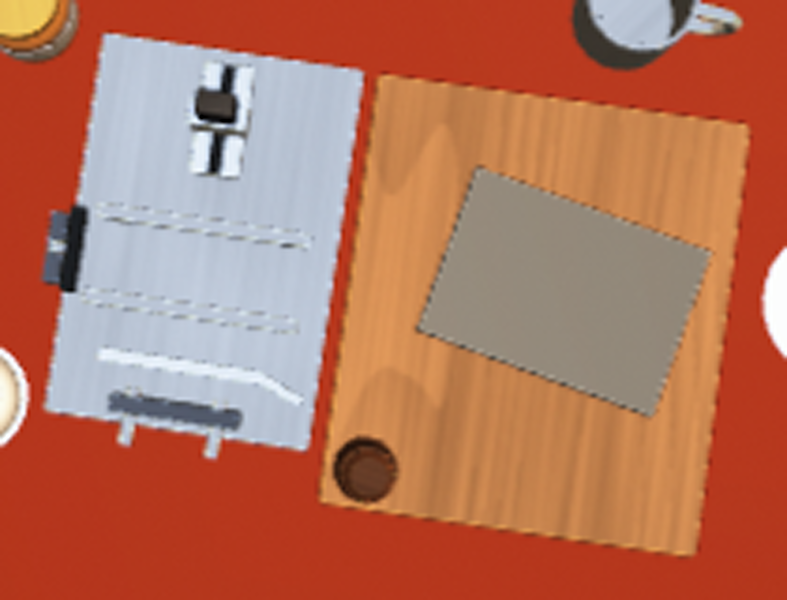

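Crop (3.75x). Slab corners: (480,166), (711,251), (652,416), (417,330). Block corners: (378,74), (749,125), (695,556), (320,502). Rail ends: (100,210)–(308,242) and (80,294)–(296,326). Bumper face: (86,207)–(73,291). Grip top: (217,104). I'll fit the known shapes to these.

```bash
cat > h.py <<'E'
import numpy as np
K=np.array([[499.11452988,0,281.14872117],[0,499.11452988,209.64592882],[0,0,1]])
E=np.array([[-0.02323168,-0.99935224,-0.02748446,-0.00491681],[0.99750655,-0.02500382,0.06599616,-0.57019949],[-0.06664062,-0.02588273,0.99744128,-1.30509705]])
def ray(px,z,K=K,E=E):
    R,t=E[:,:3],E[:,3]; d=np.linalg.solve(K,[px[0],px[1],1]); d=R.T@(d*[1,-1,-1]); c=-R.T@t
    return (c+d*(z-c[2])/d[2])[:2]
def cr(u,v,z): return ray((210-.5+(u+.5)/3.748,145-.5+(v+.5)/3.75),z)
def fit(P,W): # model->world rigid 2D
    P,W=np.array(P,float),np.array(W); p,w=P-P.mean(0),W-W.mean(0)
    a=np.arctan2((p[:,0]*w[:,1]-p[:,1]*w[:,0]).sum(),(p*w).sum()); R=np.array([[np.cos(a),-np.sin(a)],[np.sin(a),np.cos(a)]])
    t=W.mean(0)-R@P.mean(0); return np.degrees(a),t,np.linalg.norm(P@R.T+t-W,axis=1)*1000
E
python3 - <<'E'
from h import *
np.set_printoptions(precision=4,suppress=True)
sl=[cr(*p,.062) for p in[(480,166),(711,251),(652,416),(417,330)]]
# image left = slab +x ; image up = -y
print("slab",fit([(.085,-.06),(-.085,-.06),(-.085,.06),(.085,.06)],sl))
bl=[cr(*p,.05) for p in[(378,74),(749,125),(695,556),(320,502)]]
print("block",fit([(.13,-.15),(-.13,-.15),(-.13,.15),(.13,.15)],bl))
st=[cr(*p,.048) for p in[(308,242),(296,326)]]+[cr(*p,.068) for p in[(86,207),(73,291)]]
a,t,r=fit([(-.075,-.03),(-.075,.03),(.08,-.03),(.08,.03)],st);print("stand",a,t,r)
R=np.array([[np.cos(np.radians(a)),-np.sin(np.radians(a))],[np.sin(np.radians(a)),np.cos(np.radians(a))]])
f=lambda w:(np.array(w)-t)@R*1000
print("grip",f(cr(217,104,.105)),"slab c",f(fit([(.085,-.06),(-.085,-.06),(-.085,.06),(.085,.06)],sl)[1]),"slabcorners",f(sl))
print("block in stand",f(bl),"mill",f(cr(365,470,.108)),"fence face line",f([cr(100,350,.068),cr(262,374,.068),cr(300,398,.068)]))
print("jar",f(cr(20,0,.09)),"mug",f(cr(640,10,.085)), "base",f([0,0]))
E
```

```text
slab (np.float64(68.16334514754222), array([ 0.5302, -0.2209]), array([1.9207, 1.3021, 1.1416, 0.454 ]))
block (np.float64(80.6656235145538), array([ 0.5159, -0.2017]), array([1.3528, 2.0469, 1.783 , 2.111 ]))
stand 80.02196871006414 [0.5525 0.0309] [1.2311 0.8081 1.1002 1.3302]
grip [  -1.3927 -107.4646] slab c [-251.8621  -21.6338] slabcorners [[-182.8595  -97.3166]
 [-346.0774  -62.9516]
 [-321.932    53.7252]
 [-156.5795   20.008 ]]
block in stand [[-104.6961 -151.816 ]
 [-362.4369 -154.0742]
 [-365.7557  143.1071]
 [-108.7178  145.8734]] mill [-134.0717  116.7855] fence face line [[ 54.619   65.8709]
 [-56.8601  65.3785]
 [-84.7564  77.5278]]
jar [ 142.7819 -159.9958] mug [-272.5571 -214.9591] base [-126.1335  538.8331]
```

```bash
cat >> h.py <<'E'
A=80.02; T0=np.array([.5525,.0309])
RS=np.array([[np.cos(np.radians(A)),-np.sin(np.radians(A))],[np.sin(np.radians(A)),np.cos(np.radians(A))]])
def now(pr=True):
    from rig import arm
    s=arm.observe(); R=s["tcp_rot"]; p=(s["tcp_pos"][:2]-T0)@RS*1000
    yaw=np.degrees(np.arctan2(R[1,1],R[0,1]))-A
    f=s["contact_force"]; fs=np.r_[f[:2]@RS,f[2]]
    if pr: print("t",s["clock"],"stand xy",p.round(1),"z",(s["tcp_pos"][2]*1000).round(1),"toolY yaw",yaw.round(2),"F",fs.round(1),"w",round(s["gripper_width"]*87,1))
    return s,p,yaw
def go(x,y,z,yaw):
    """shift in tool axes to stand pose (mm); yaw = of tool y relative to stand x"""
    s,p,y0=now(); d=np.r_[T0+RS@[x/1000,y/1000],z/1000]-s["tcp_pos"]; dy=(yaw-y0+180)%360-180
    print("-> t",(s["tcp_rot"].T@d*1000).round(1),"roll",-np.radians(dy).round(4))
E
python3 -c "
from h import *
go(-260,-120,220,0);go(-260,-120,55,0)"
```

```text
t 0.1 stand xy [490.3 440.3] z 221.7 toolY yaw -9.09 F [-0.4 -0.3  0.2] w 87.3
-> t [-671.8 -652.4    2.7] roll -0.1587
t 0.1 stand xy [490.3 440.3] z 221.7 toolY yaw -9.09 F [-0.4 -0.3  0.2] w 87.3
-> t [-671.9 -652.1  167.7] roll -0.1587
```

Emit:
drive_tool([
  {"grip": 87,"tx": -45,"ty": -44,"tz": 0,"roll": -0.05},
  {"grip": 87,"tx": -80,"ty": -78,"tz": 0,"roll": -0.1},
  {"grip": 87,"tx": -115,"ty": -112,"tz": 0,"roll": -0.15},
  {"grip": 87,"tx": -150,"ty": -146,"tz": 0,"roll": -0.1587},
  {"grip": 87,"tx": -185,"ty": -180,"tz": 0,"roll": -0.1587},
  {"grip": 87,"tx": -220,"ty": -214,"tz": 0,"roll": -0.1587},
  {"grip": 87,"tx": -255,"ty": -248,"tz": 0,"roll": -0.1587},
  {"grip": 87,"tx": -290,"ty": -282,"tz": 0,"roll": -0.1587},
  {"grip": 87,"tx": -325,"ty": -316,"tz": 0,"roll": -0.1587},
  {"grip": 87,"tx": -360,"ty": -350,"tz": 0,"roll": -0.1587},
])

```text
clock: 1.1
tcp_pos: [0.4295, 0.1423, 0.2225]
tcp_rot: [[-0.985, 0.173, -0.0], [0.173, 0.985, 0.0], [0.0, 0.0, -1.0]]
contact_force: [2.4, 0.6, -0.0]
gripper_width: 0.999
grasp_force: 0.0
```

```bash
python3 -c "
from h import *
go(-260,-120,220,0)"
```

```text
t 1.1 stand xy [ 88.4 140.5] z 222.5 toolY yaw 0.0 F [ 1.  -2.2 -0. ] w 86.9
-> t [-260.5 -348.4    2.4] roll 0.0
```

Emit:
drive_tool([
  {"tx": -28,"ty": -37,"tz": 0},
  {"tx": -56,"ty": -74,"tz": 0},
  {"tx": -84,"ty": -111,"tz": 0},
  {"tx": -112,"ty": -148,"tz": 0},
  {"tx": -140,"ty": -185,"tz": 0},
  {"tx": -168,"ty": -222,"tz": 0},
  {"tx": -196,"ty": -259,"tz": 0},
  {"tx": -224,"ty": -296,"tz": 0},
  {"tx": -252,"ty": -333,"tz": 0},
  {"tx": -260,"ty": -345,"tz": 0},
])

```text
invalid input
```

Emit:
drive_tool([
  {"tx": 0,"ty": 0,"tz": 30},
  {"tz": 70},
  {"tz": 110},
  {"tz": 130},
  {"tz": 140},
  {"tz": 140},
])

```text
invalid input
```

```bash
python3 -c "
from h import *
go(-260,-120,55,0)"
```

```text
t 1.1 stand xy [ 88.4 140.5] z 222.5 toolY yaw 0.0 F [ 1.  -2.2 -0. ] w 86.9
-> t [-260.5 -348.4  167.4] roll 0.0
```

Emit:
drive_tool([
  {"grip": 87,"tx": -28,"ty": -37,"tz": 0,"roll": 0},
  {"grip": 87,"tx": -56,"ty": -74,"tz": 0,"roll": 0},
  {"grip": 87,"tx": -84,"ty": -111,"tz": 0,"roll": 0},
  {"grip": 87,"tx": -112,"ty": -148,"tz": 0,"roll": 0},
  {"grip": 87,"tx": -140,"ty": -185,"tz": 0,"roll": 0},
  {"grip": 87,"tx": -168,"ty": -222,"tz": 0,"roll": 0},
  {"grip": 87,"tx": -196,"ty": -259,"tz": 0,"roll": 0},
  {"grip": 87,"tx": -224,"ty": -296,"tz": 0,"roll": 0},
  {"grip": 87,"tx": -252,"ty": -333,"tz": 0,"roll": 0},
  {"grip": 87,"tx": -260,"ty": -345,"tz": 0,"roll": 0},
])

```text
clock: 2.1
tcp_pos: [0.6271, -0.2456, 0.2218]
tcp_rot: [[-0.984, 0.176, 0.002], [0.176, 0.984, -0.002], [-0.002, -0.002, -1.0]]
contact_force: [-0.7, -1.0, -0.2]
gripper_width: 1.004
grasp_force: 0.0
```

Emit:
drive_tool([
  {"grip": 87,"tx": 0,"ty": 0,"tz": 30,"roll": 0},
  {"grip": 87,"tx": 0,"ty": 0,"tz": 70,"roll": 0},
  {"grip": 87,"tx": 0,"ty": 0,"tz": 110,"roll": 0},
  {"grip": 87,"tx": 0,"ty": 0,"tz": 130,"roll": 0},
  {"grip": 87,"tx": 0,"ty": 0,"tz": 140,"roll": 0},
  {"grip": 87,"tx": 0,"ty": 0,"tz": 140,"roll": 0},
])

```text
clock: 2.7
tcp_pos: [0.6243, -0.2396, 0.0809]
tcp_rot: [[-0.985, 0.173, -0.003], [0.173, 0.985, 0.002], [0.004, 0.001, -1.0]]
contact_force: [-0.8, 0.5, 0.7]
gripper_width: 1.0
grasp_force: 0.0
```

```bash
python3 -c "
from h import *
go(-260,-120,55,0)"
```

```text
t 2.7 stand xy [-254.  -117.6] z 80.9 toolY yaw 0.02 F [0.3 0.9 0.7] w 87.0
-> t [-2.5 -6.  25.9] roll 0.0003
```

Emit:
drive_tool([
  {"grip": 87,"tx": -2.5,"ty": -6,"tz": 10,"roll": 0},
  {"grip": 87,"tx": -2.5,"ty": -6,"tz": 18,"roll": 0},
  {"grip": 87,"tx": -2.5,"ty": -6,"tz": 24,"roll": 0},
  {"grip": 87,"tx": -2.5,"ty": -6,"tz": 25.5,"roll": 0},
  {"grip": 87,"tx": -2.5,"ty": -6,"tz": 25.5,"roll": 0},
])

```text
clock: 3.2
tcp_pos: [0.6267, -0.2469, 0.0569]
tcp_rot: [[-0.985, 0.173, -0.0], [0.173, 0.985, 0.0], [0.0, 0.0, -1.0]]
contact_force: [0.2, 0.7, -0.2]
gripper_width: 1.0
grasp_force: 0.0
```

Emit:
drive_tool([
  {"grip": 87,"tx": 3,"ty": 0,"tz": 0,"roll": 0},
  {"grip": 87,"tx": 6,"ty": 0,"tz": 0,"roll": 0},
  {"grip": 87,"tx": 9,"ty": 0,"tz": 0,"roll": 0},
  {"grip": 87,"tx": 12,"ty": 0,"tz": 0,"roll": 0},
  {"grip": 87,"tx": 15,"ty": 0,"tz": 0,"roll": 0},
  {"grip": 87,"tx": 18,"ty": 0,"tz": 0,"roll": 0},
  {"grip": 87,"tx": 21,"ty": 0,"tz": 0,"roll": 0},
  {"grip": 87,"tx": 24,"ty": 0,"tz": 0,"roll": 0},
  {"grip": 87,"tx": 27,"ty": 0,"tz": 0,"roll": 0},
  {"grip": 87,"tx": 30,"ty": 0,"tz": 0,"roll": 0},
])

```text
clock: 4.2
tcp_pos: [0.5978, -0.2419, 0.0573]
tcp_rot: [[-0.985, 0.174, 0.002], [0.174, 0.985, -0.0], [-0.002, -0.0, -1.0]]
contact_force: [2.8, 0.5, -0.8]
gripper_width: 0.999
grasp_force: 1.4
```

```bash
python3 -c "
from h import *
go(-260,-69.5,55,0)"
```

```text
t 4.2 stand xy [-260.8  -91.9] z 57.3 toolY yaw -0.02 F [ 1.  -2.7 -0.8] w 86.9
-> t [22.4  0.8  2.2] roll -0.0003
```

Contact at about 2.7 N. I'll finish the side push, back off, and look.

Emit:
drive_tool([
  {"grip": 87,"tx": 3,"ty": 0,"tz": 1,"roll": 0},
  {"grip": 87,"tx": 6,"ty": 0,"tz": 1.5,"roll": 0},
  {"grip": 87,"tx": 9,"ty": 0,"tz": 1.5,"roll": 0},
  {"grip": 87,"tx": 12,"ty": 0,"tz": 1.5,"roll": 0},
  {"grip": 87,"tx": 15,"ty": 0,"tz": 1.5,"roll": 0},
  {"grip": 87,"tx": 18,"ty": 0,"tz": 1.5,"roll": 0},
  {"grip": 87,"tx": 20,"ty": 0,"tz": 1.5,"roll": 0},
  {"grip": 87,"tx": 22,"ty": 0,"tz": 1.5,"roll": 0},
  {"grip": 87,"tx": 22.5,"ty": 0,"tz": 1.5,"roll": 0},
  {"grip": 87,"tx": 22.5,"ty": 0,"tz": 1.5,"roll": 0},
])

```text
clock: 5.2
tcp_pos: [0.5749, -0.2378, 0.0555]
tcp_rot: [[-0.985, 0.173, -0.001], [0.173, 0.985, 0.0], [0.001, 0.0, -1.0]]
contact_force: [3.5, 1.3, 1.4]
gripper_width: 1.001
grasp_force: 1.8
```

```bash
python3 -c "
from h import *
go(-260,-69.5,55,0)"
```

```text
t 5.2 stand xy [-260.8  -68.6] z 55.5 toolY yaw 0.01 F [ 1.9 -3.3  1.4] w 87.1
-> t [-0.9  0.8  0.5] roll 0.0002
```

Emit:
drive_tool([
  {"grip": 87,"tx": -4,"ty": 0,"tz": 0,"roll": 0},
  {"grip": 87,"tx": -15,"ty": 0,"tz": 0,"roll": 0},
  {"grip": 87,"tx": -35,"ty": -30,"tz": -30,"roll": 0},
  {"grip": 87,"tx": -55,"ty": -60,"tz": -60,"roll": 0},
  {"grip": 87,"tx": -70,"ty": -90,"tz": -90,"roll": 0},
  {"grip": 87,"tx": -70,"ty": -130,"tz": -90,"roll": 0},
  {"grip": 87,"tx": -70,"ty": -130,"tz": -90,"roll": 0},
])

```text
clock: 5.9
tcp_pos: [0.6209, -0.3846, 0.1465]
tcp_rot: [[-0.984, 0.177, 0.001], [0.177, 0.984, -0.005], [-0.001, -0.005, -1.0]]
contact_force: [-0.4, 0.5, -0.2]
gripper_width: 0.999
grasp_force: 0.0
```

```bash
python3 - <<'E'
from h import *
now()
from rig import arm
import cv2
im=arm.grab_frame("top")[...,::-1];cv2.imwrite("pics/top1.png",im)
cv2.imwrite("pics/crop1.png",cv2.resize(im[145:305,210:420],(787,600),interpolation=cv2.INTER_CUBIC))
E
```

```text
t 5.9 stand xy [-397.4 -139.3] z 146.5 toolY yaw -0.21 F [ 0.4  0.5 -0.2] w 86.9
```

View pics/crop1.png

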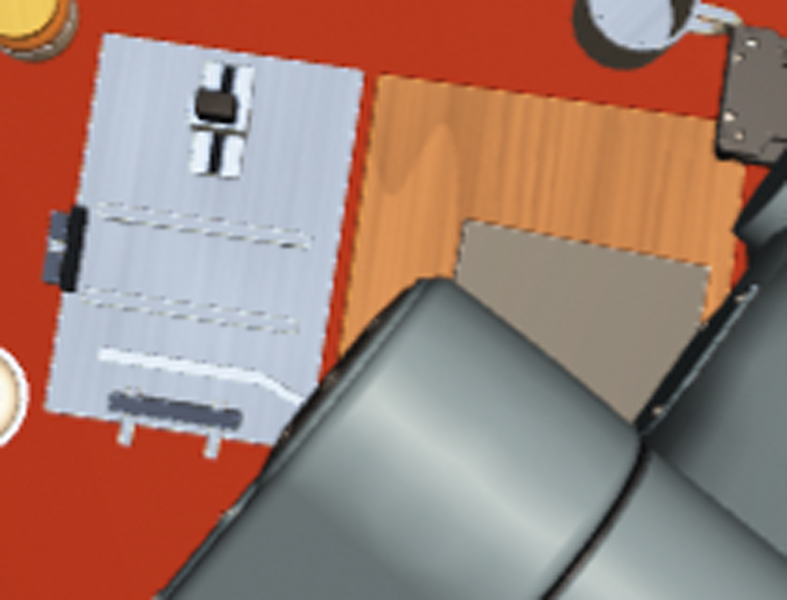

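The slab's front −y corner is at (463,219) and its rear −y corner at (711,267). The arm hides the rest.

```bash
python3 -c "
from h import *
a=cr(463,219,.062);b=cr(711,267,.062)
f=lambda w:(w-T0)@RS*1000
print(f(a),f(b)); d=f(a)-f(b); print(np.degrees(np.arctan2(d[1],d[0])),np.linalg.norm(d))
go(-390,-12,150,90);go(-390,-12,150,-90)
print(now(0)[0]['q'])"
```

```text
[-176.63205005  -59.66544827] [-347.57619467  -52.2184717 ]
-2.494444702064891 171.1062770366747
t 5.95 stand xy [-393.8 -138.2] z 145.1 toolY yaw -0.17 F [ 0.1  0.3 -0.5] w 86.7
-> t [126.3   3.5  -4.7] roll -1.5737
t 5.95 stand xy [-393.8 -138.2] z 145.1 toolY yaw -0.17 F [ 0.1  0.3 -0.5] w 86.7
-> t [126.3   3.5  -4.7] roll 1.5679
[-4.02861514e+01  4.29509062e+01  6.93221672e+01 -8.72127152e-02
  6.77836645e+01 -1.20106359e+02]
```

Emit:
drive_tool([
  {"grip": 60,"tx": 14,"ty": 0,"tz": 0,"roll": 0.149},
  {"grip": 60,"tx": 28,"ty": 0,"tz": 0,"roll": 0.298},
  {"grip": 60,"tx": 42,"ty": 0,"tz": 0,"roll": 0.447},
  {"grip": 60,"tx": 56,"ty": 0,"tz": 0,"roll": 0.596},
  {"grip": 60,"tx": 70,"ty": 0,"tz": 0,"roll": 0.745},
  {"grip": 60,"tx": 84,"ty": 0,"tz": 0,"roll": 0.894},
  {"grip": 60,"tx": 98,"ty": 0,"tz": 0,"roll": 1.043},
  {"grip": 60,"tx": 112,"ty": 6,"tz": 0,"roll": 1.192},
  {"grip": 60,"tx": 126,"ty": 12,"tz": 0,"roll": 1.341},
  {"grip": 60,"tx": 130,"ty": 18,"tz": 10,"roll": 1.49},
])

```text
clock: 6.95
tcp_pos: [0.4951, -0.3357, 0.1354]
tcp_rot: [[0.098, 0.995, -0.003], [0.995, -0.098, 0.002], [0.002, -0.003, -1.0]]
contact_force: [0.1, -0.2, 0.2]
gripper_width: 0.688
grasp_force: 0.0
```

```bash
python3 -c "
from h import *
go(-370,-8,55.5,-92)"
```

```text
t 6.95 stand xy [-371.   -7.] z 135.4 toolY yaw -85.66 F [-0.2 -0.2  0.2] w 59.9
-> t [ 0.7  1.3 79.9] roll 0.1106
```

Emit:
drive_tool([
  {"grip": 60,"tx": 0.5,"ty": 1,"tz": 20,"roll": 0.11},
  {"grip": 60,"tx": 0.5,"ty": 1,"tz": 40,"roll": 0.11},
  {"grip": 60,"tx": 0.5,"ty": 1,"tz": 60,"roll": 0.11},
  {"grip": 60,"tx": 0.5,"ty": 1,"tz": 72,"roll": 0.11},
  {"grip": 60,"tx": 0.5,"ty": 1,"tz": 79,"roll": 0.11},
  {"grip": 60,"tx": 0.5,"ty": 1,"tz": 79,"roll": 0.11},
  {"grip": 60,"tx": 0.5,"ty": 1,"tz": 79,"roll": 0.11},
])

```text
clock: 7.65
tcp_pos: [0.4979, -0.3374, 0.0569]
tcp_rot: [[0.202, 0.979, 0.0], [0.979, -0.202, -0.0], [-0.0, 0.0, -1.0]]
contact_force: [0.3, 0.1, 0.0]
gripper_width: 0.688
grasp_force: 0.0
```

```bash
python3 -c "
from h import *
go(-370,-8,55.5,-92)"
```

```text
t 7.65 stand xy [-372.2  -10.1] z 56.9 toolY yaw -91.65 F [ 0.1 -0.3  0. ] w 59.8
-> t [ 2.2 -2.2  1.4] roll 0.0061
```

Emit:
drive_tool([
  {"grip": 60,"tx": 4,"ty": -1,"tz": 1,"roll": 0.006},
  {"grip": 60,"tx": 8,"ty": -2,"tz": 1,"roll": 0.006},
  {"grip": 60,"tx": 12,"ty": -2,"tz": 1,"roll": 0.006},
  {"grip": 60,"tx": 16,"ty": -2,"tz": 1,"roll": 0.006},
  {"grip": 60,"tx": 20,"ty": -2,"tz": 1,"roll": 0.006},
  {"grip": 60,"tx": 25,"ty": -2,"tz": 1,"roll": 0.006},
  {"grip": 60,"tx": 30,"ty": -2,"tz": 1,"roll": 0.006},
  {"grip": 60,"tx": 35,"ty": -2,"tz": 1,"roll": 0.006},
  {"grip": 60,"tx": 40,"ty": -2,"tz": 1,"roll": 0.006},
  {"grip": 60,"tx": 45,"ty": -2,"tz": 1,"roll": 0.006},
])

```text
clock: 8.65
tcp_pos: [0.5052, -0.2931, 0.0559]
tcp_rot: [[0.208, 0.978, 0.001], [0.978, -0.208, -0.001], [-0.001, 0.001, -1.0]]
contact_force: [-1.5, -4.3, 2.5]
gripper_width: 0.689
grasp_force: 2.5
```

Emit:
drive_tool([
  {"grip": 60,"tx": 6,"ty": 0,"tz": 0,"roll": 0},
  {"grip": 60,"tx": 12,"ty": 0,"tz": 0,"roll": 0},
  {"grip": 60,"tx": 18,"ty": 0,"tz": 0,"roll": 0},
  {"grip": 60,"tx": 24,"ty": 0,"tz": 0,"roll": 0},
  {"grip": 60,"tx": 30,"ty": 0,"tz": 0,"roll": 0},
  {"grip": 60,"tx": 36,"ty": 0,"tz": 0,"roll": 0},
  {"grip": 60,"tx": 42,"ty": 0,"tz": 0,"roll": 0},
  {"grip": 60,"tx": 48,"ty": 0,"tz": 0,"roll": 0},
  {"grip": 60,"tx": 54,"ty": 0,"tz": 0,"roll": 0},
  {"grip": 60,"tx": 54,"ty": 0,"tz": 0,"roll": 0},
])

```text
clock: 9.65
tcp_pos: [0.5161, -0.2388, 0.0556]
tcp_rot: [[0.208, 0.978, -0.0], [0.978, -0.208, 0.001], [0.001, -0.0, -1.0]]
contact_force: [1.0, -1.6, 1.8]
gripper_width: 0.69
grasp_force: 0.7
```

```bash
python3 - <<'E'
from h import *
now()
from rig import arm
import cv2
im=arm.grab_frame("top")[...,::-1]; im2=arm.grab_frame("scene")[...,::-1]
c=cv2.resize(im[165:280,210:410],(800,460),interpolation=cv2.INTER_CUBIC)
cv2.imwrite("pics/crop2.png",c);cv2.imwrite("pics/scene2.png",im2)
E
```

```text
t 9.65 stand xy [-271.9  -10.9] z 55.6 toolY yaw -92.01 F [-1.4 -1.3  1.8] w 60.0
```

View pics/crop2.png

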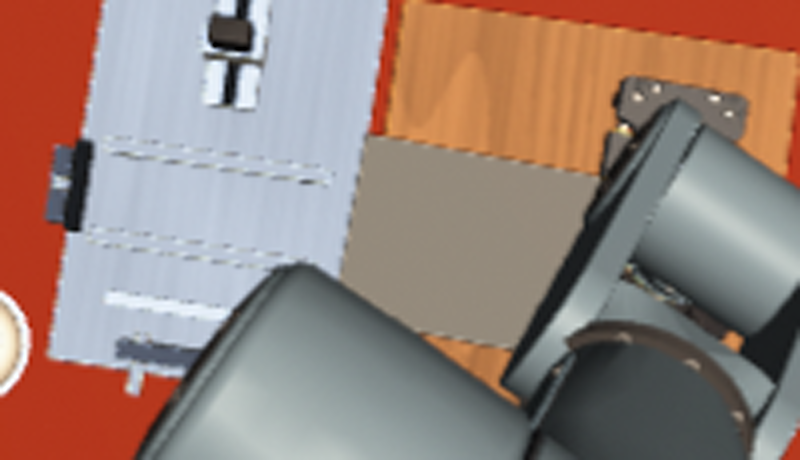

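Top crop (4x): front −y corner at (370,135), −y edge running to (600,176), front edge down to (343,272), +y edge from (415,332) to (515,348).

```bash
cat >> h.py <<'E'
def cq(u,v,z,u0=210,v0=165): return (ray((u0-.5+(u+.5)/4,v0-.5+(v+.5)/4),z)-T0)@RS*1000
E
python3 -c "
from h import *
P=[cq(u,v,.062) for u,v in [(370,135),(600,176),(343,272),(415,332),(515,348)]]
print(np.array(P).round(1))
d=P[0]-P[1];print(np.degrees(np.arctan2(d[1],d[0])))
d=P[2]-P[0];print(np.degrees(np.arctan2(d[1],d[0]))-90)
d=P[3]-P[4];print(np.degrees(np.arctan2(d[1],d[0])))
R=[cq(u,v,.048) for u,v in [(105,143),(330,180),(85,230)]];print(np.array(R).round(1))
"
```

```text
[[ -96.3  -59.8]
 [-245.4  -55.5]
 [ -92.2   29.7]
 [-143.2   60.6]
 [-207.5   61.1]]
-1.643866621492745
-2.6105201506220084
-0.4199579385741472
[[ 73.3 -30.3]
 [-75.  -28.2]
 [ 77.4  27.6]]
```

Emit:
drive_tool([
  {"grip": 60,"tx": 5,"ty": 0,"tz": 1,"roll": 0},
  {"grip": 60,"tx": 10,"ty": 0,"tz": 2,"roll": 0},
  {"grip": 60,"tx": 15,"ty": 0,"tz": 2,"roll": 0},
  {"grip": 60,"tx": 20,"ty": 0,"tz": 2,"roll": -0.005},
  {"grip": 60,"tx": 25,"ty": 0,"tz": 2,"roll": -0.01},
  {"grip": 60,"tx": 30,"ty": 0,"tz": 2,"roll": -0.015},
  {"grip": 60,"tx": 35,"ty": 0,"tz": 2,"roll": -0.02},
  {"grip": 60,"tx": 40,"ty": -0.5,"tz": 2,"roll": -0.025},
  {"grip": 60,"tx": 45,"ty": -1,"tz": 2,"roll": -0.03},
  {"grip": 60,"tx": 50,"ty": -1,"tz": 2,"roll": -0.035},
])

```text
clock: 10.75
tcp_pos: [0.5257, -0.1912, 0.0537]
tcp_rot: [[0.173, 0.985, 0.001], [0.985, -0.173, -0.001], [-0.001, 0.001, -1.0]]
contact_force: [-0.9, -5.6, 3.4]
gripper_width: 0.691
grasp_force: 2.6
```

Emit:
drive_tool([
  {"grip": 60,"tx": 5,"ty": 0,"tz": 0,"roll": 0},
  {"grip": 60,"tx": 10,"ty": 0,"tz": 0,"roll": 0},
  {"grip": 60,"tx": 15,"ty": 0,"tz": 0,"roll": 0},
  {"grip": 60,"tx": 20,"ty": 0,"tz": 0,"roll": 0},
  {"grip": 60,"tx": 25,"ty": 0,"tz": 0,"roll": 0},
  {"grip": 60,"tx": 30,"ty": 0,"tz": 0,"roll": 0},
  {"grip": 60,"tx": 35,"ty": 0,"tz": 0,"roll": 0},
  {"grip": 60,"tx": 40,"ty": 0,"tz": 0,"roll": 0},
  {"grip": 60,"tx": 45,"ty": 0,"tz": 0,"roll": 0},
  {"grip": 60,"tx": 45,"ty": 0,"tz": 0,"roll": 0},
])

```text
clock: 11.75
tcp_pos: [0.533, -0.1457, 0.0535]
tcp_rot: [[0.173, 0.985, -0.001], [0.985, -0.173, 0.001], [0.001, -0.001, -1.0]]
contact_force: [0.6, -1.6, 0.3]
gripper_width: 0.689
grasp_force: 0.9
```

```bash
python3 - <<'E'
from h import *
go(-99.5,-12,53.5,-90)
from rig import arm
import cv2
im=arm.grab_frame("top")[...,::-1]
c=cv2.resize(im[165:280,210:410],(800,460),interpolation=cv2.INTER_CUBIC)
cv2.imwrite("pics/crop3.png",c)
E
```

```text
t 11.75 stand xy [-177.3  -11.4] z 53.5 toolY yaw -90.0 F [-1.5 -0.9  0.3] w 59.9
-> t [77.8  0.6  0. ] roll 0.0
```

View pics/crop3.png

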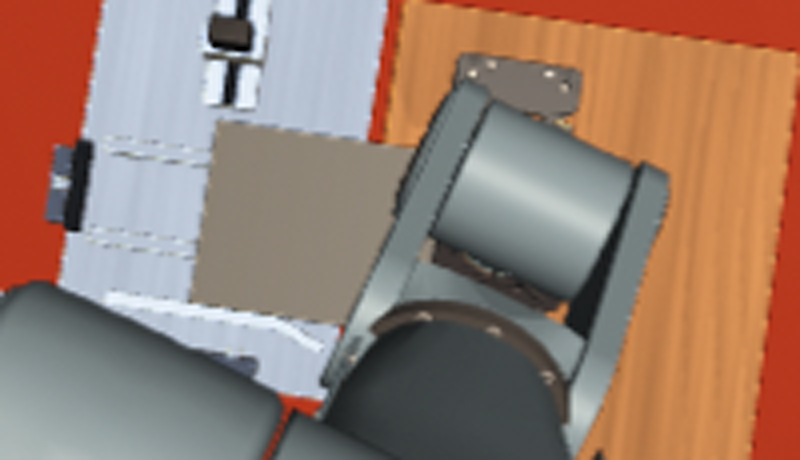

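Slab on the rails: front corners (218,121) and (191,300); −y edge to (413,148), +y edge to (340,323). The fence's inner edge runs about (105,293)–(270,317).

```bash
python3 -c "
from h import *
P=np.array([cq(u,v,.061) for u,v in [(218,121),(413,148),(191,300),(340,323)]])
print(P.round(1))
for i,j in((0,1),(2,3),(2,0)):
  d=P[i]-P[j];print(np.degrees(np.arctan2(d[1],d[0])))
print(np.array([cq(u,v,.068) for u,v in [(105,293),(270,317),(325,349),(92,143),(78,229)]]).round(1))
"
```

```text
[[   1.7  -54.3]
 [-124.8  -55.6]
 [   1.3   62. ]
 [ -95.2   62.1]]
0.5974067037193218
-0.10202383854281846
90.21754425823774
[[ 55.7  65.8]
 [-50.6  65. ]
 [-88.2  79.8]
 [ 79.  -27.8]
 [ 79.2  28. ]]
```

Emit:
drive_tool([
  {"grip": 60,"tx": 5,"ty": 0.5,"tz": 0,"roll": 0},
  {"grip": 60,"tx": 10,"ty": 1,"tz": 0,"roll": 0},
  {"grip": 60,"tx": 15,"ty": 1.5,"tz": 0,"roll": 0},
  {"grip": 60,"tx": 20,"ty": 2,"tz": 0,"roll": 0},
  {"grip": 60,"tx": 25,"ty": 2.5,"tz": 0,"roll": 0},
  {"grip": 60,"tx": 30,"ty": 3,"tz": 0,"roll": 0},
  {"grip": 60,"tx": 35,"ty": 3,"tz": 0,"roll": 0},
  {"grip": 60,"tx": 40,"ty": 3,"tz": 0,"roll": 0},
  {"grip": 60,"tx": 44,"ty": 3,"tz": 0,"roll": 0},
  {"grip": 60,"tx": 48,"ty": 3,"tz": 0,"roll": 0},
])

```text
clock: 12.8
tcp_pos: [0.5446, -0.0996, 0.0536]
tcp_rot: [[0.173, 0.985, 0.0], [0.985, -0.173, -0.0], [-0.0, 0.0, -1.0]]
contact_force: [-0.4, -2.1, -2.3]
gripper_width: 0.69
grasp_force: 1.3
```

Emit:
drive_tool([
  {"grip": 60,"tx": 3,"ty": 0,"tz": 0,"roll": 0},
  {"grip": 60,"tx": 6,"ty": 0,"tz": 0,"roll": 0},
  {"grip": 60,"tx": 9,"ty": 0,"tz": 0,"roll": 0},
  {"grip": 60,"tx": 12,"ty": 0,"tz": 0,"roll": 0},
  {"grip": 60,"tx": 15,"ty": 0,"tz": 0,"roll": 0},
  {"grip": 60,"tx": 18,"ty": 0,"tz": 0,"roll": 0},
  {"grip": 60,"tx": 20,"ty": 0,"tz": 0,"roll": 0},
  {"grip": 60,"tx": 22,"ty": 0,"tz": 0,"roll": 0},
  {"grip": 60,"tx": 23,"ty": 0,"tz": 0,"roll": 0},
  {"grip": 60,"tx": 24,"ty": 0,"tz": 0,"roll": 0},
])

```text
clock: 13.8
tcp_pos: [0.5488, -0.0764, 0.0537]
tcp_rot: [[0.173, 0.985, 0.0], [0.985, -0.173, -0.0], [-0.0, 0.0, -1.0]]
contact_force: [-0.7, -4.5, 0.4]
gripper_width: 0.689
grasp_force: 1.8
```

```bash
python3 - <<'E'
from h import *
go(-99.5,-15,53.5,-90)
E
```

```text
t 13.8 stand xy [-106.3  -15. ] z 53.7 toolY yaw -90.0 F [-4.6 -0.   0.4] w 59.9
-> t [6.8 0.  0.2] roll -0.0
```

Emit:
drive_tool([
  {"grip": 60,"tx": 1,"ty": 0,"tz": 0,"roll": 0},
  {"grip": 60,"tx": 2,"ty": 0,"tz": 0,"roll": 0},
  {"grip": 60,"tx": 3,"ty": 0,"tz": 0,"roll": 0},
  {"grip": 60,"tx": 4,"ty": 0,"tz": 0,"roll": 0},
])

```text
clock: 14.2
tcp_pos: [0.5495, -0.0724, 0.0537]
tcp_rot: [[0.173, 0.985, 0.0], [0.985, -0.173, -0.0], [-0.0, 0.0, -1.0]]
contact_force: [-0.5, -3.8, 1.1]
gripper_width: 0.691
grasp_force: 2.0
```

Emit:
drive_tool([
  {"grip": 60,"tx": 0.5,"ty": 0,"tz": 0,"roll": 0},
  {"grip": 60,"tx": 1,"ty": 0,"tz": 0,"roll": 0},
])

```text
clock: 14.4
tcp_pos: [0.5497, -0.0714, 0.0536]
tcp_rot: [[0.173, 0.985, 0.0], [0.985, -0.173, -0.0], [-0.0, 0.0, -1.0]]
contact_force: [-0.7, -3.9, 1.8]
gripper_width: 0.688
grasp_force: 2.1
```

Emit:
drive_tool([
  {"grip": 60,"tx": 0.5,"ty": 0,"tz": 0,"roll": 0},
  {"grip": 60,"tx": 1,"ty": 0,"tz": 0,"roll": 0},
])

```text
clock: 14.6
tcp_pos: [0.5498, -0.0705, 0.0536]
tcp_rot: [[0.173, 0.985, 0.0], [0.985, -0.173, -0.0], [-0.0, 0.0, -1.0]]
contact_force: [-0.7, -5.4, 1.9]
gripper_width: 0.693
grasp_force: 2.3
```

Emit:
drive_tool([
  {"grip": 60,"tx": 0.5,"ty": 0,"tz": 0,"roll": 0},
  {"grip": 60,"tx": 1,"ty": 0,"tz": 0,"roll": 0},
])

```text
clock: 14.8
tcp_pos: [0.55, -0.0697, 0.0536]
tcp_rot: [[0.173, 0.985, 0.0], [0.985, -0.173, -0.001], [-0.001, 0.0, -1.0]]
contact_force: [-1.0, -5.7, 0.5]
gripper_width: 0.693
grasp_force: 2.9
```

Emit:
drive_tool([
  {"grip": 60,"tx": 0.5,"ty": 0,"tz": 0,"roll": 0},
  {"grip": 60,"tx": 1,"ty": 0,"tz": 0,"roll": 0},
])

```text
clock: 15.0
tcp_pos: [0.5501, -0.069, 0.0536]
tcp_rot: [[0.173, 0.985, 0.0], [0.985, -0.173, -0.001], [-0.001, 0.0, -1.0]]
contact_force: [-1.7, -6.9, 1.6]
gripper_width: 0.689
grasp_force: 3.4
```

Emit:
drive_tool([
  {"grip": 60,"tx": -1,"ty": 0,"tz": 0,"roll": 0},
  {"grip": 60,"tx": -3,"ty": 0,"tz": 0,"roll": 0},
  {"grip": 60,"tx": -8,"ty": 0,"tz": 0,"roll": 0},
  {"grip": 60,"tx": -12,"ty": 0,"tz": -10,"roll": 0},
  {"grip": 60,"tx": -12,"ty": 0,"tz": -40,"roll": 0},
  {"grip": 60,"tx": -12,"ty": 0,"tz": -80,"roll": 0},
  {"grip": 60,"tx": -12,"ty": 30,"tz": -110,"roll": 0},
  {"grip": 60,"tx": -12,"ty": 70,"tz": -120,"roll": 0},
  {"grip": 60,"tx": -12,"ty": 110,"tz": -120,"roll": 0},
  {"grip": 60,"tx": -12,"ty": 110,"tz": -120,"roll": 0},
])

```text
clock: 16.0
tcp_pos: [0.6619, -0.1009, 0.1755]
tcp_rot: [[0.174, 0.985, 0.009], [0.985, -0.174, -0.002], [-0.0, 0.009, -1.0]]
contact_force: [-1.1, 0.2, 0.3]
gripper_width: 0.689
grasp_force: 0.0
```

```bash
python3 - <<'E'
from h import *
go(-1.4,-107.5,75,-90)
from rig import arm
import cv2
im=arm.grab_frame("top")[...,::-1]
c=cv2.resize(im[165:280,210:410],(800,460),interpolation=cv2.INTER_CUBIC)
cv2.imwrite("pics/crop4.png",c)
E
```

```text
t 16.0 stand xy [-110.9 -130.6] z 175.5 toolY yaw -90.03 F [0.  1.1 0.3] w 60.0
-> t [109.5 -24.  100.2] roll -0.0005
```

View pics/crop4.png

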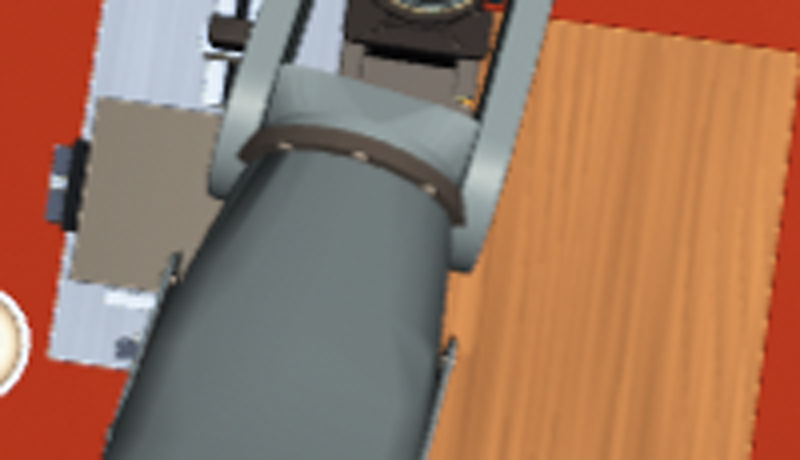

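Slab front corners are at (96,97) and (68,278), flush against the bumper at (85,185). Next is the keeper grip.

Emit:
drive_tool([
  {"grip": 50,"tx": 30,"ty": -10,"tz": 0,"roll": 0},
  {"grip": 50,"tx": 65,"ty": -20,"tz": 0,"roll": 0},
  {"grip": 50,"tx": 95,"ty": -24,"tz": 0,"roll": 0},
  {"grip": 50,"tx": 109,"ty": -24,"tz": 10,"roll": 0},
  {"grip": 50,"tx": 109,"ty": -24,"tz": 40,"roll": 0},
  {"grip": 50,"tx": 109,"ty": -24,"tz": 40,"roll": 0},
])

```text
clock: 16.65
tcp_pos: [0.6474, 0.0128, 0.1294]
tcp_rot: [[0.173, 0.985, -0.01], [0.985, -0.173, 0.001], [-0.001, -0.01, -1.0]]
contact_force: [-1.7, 0.4, -1.2]
gripper_width: 0.576
grasp_force: 0.0
```

```bash
python3 - <<'E'
from h import *
go(-1.4,-107.5,75,-90)
P=np.array([cq(u,v,.061) for u,v in[(96,97),(68,278),(210,113)]]);print(P.round(1))
E
```

```text
t 16.65 stand xy [ -1.4 -96.6] z 129.4 toolY yaw -89.96 F [ 0.1  1.7 -1.2] w 50.2
-> t [-0.  11.4 54.3] roll 0.0007
[[ 82.1 -58. ]
 [ 81.6  59.9]
 [  7.6 -58.7]]
```

Emit:
drive_tool([
  {"grip": 50,"tx": 0,"ty": 7,"tz": 10,"roll": 0},
  {"grip": 50,"tx": 0,"ty": 7,"tz": 25,"roll": 0},
  {"grip": 50,"tx": 0,"ty": 7,"tz": 40,"roll": 0},
  {"grip": 50,"tx": 0,"ty": 7,"tz": 50,"roll": 0},
  {"grip": 50,"tx": 0,"ty": 7,"tz": 54,"roll": 0},
  {"grip": 50,"tx": 0,"ty": 7,"tz": 54,"roll": 0},
  {"grip": 50,"tx": 0,"ty": 7,"tz": 54,"roll": 0},
])

```text
clock: 17.35
tcp_pos: [0.6588, 0.0109, 0.0798]
tcp_rot: [[0.173, 0.985, 0.001], [0.985, -0.173, -0.0], [0.0, 0.001, -1.0]]
contact_force: [0.5, 0.7, 0.4]
gripper_width: 0.574
grasp_force: 0.0
```

```bash
python3 - <<'E'
from h import *
go(-1.4,-107.5,75,-90)
E
```

```text
t 17.35 stand xy [  -1.2 -108.1] z 79.8 toolY yaw -90.01 F [ 0.8 -0.4  0.4] w 49.9
-> t [-0.2 -0.6  4.8] roll -0.0001
```

Emit:
drive_tool([
  {"grip": 50,"tx": 0,"ty": 0,"tz": 4,"roll": 0},
  {"grip": 30,"tx": 0,"ty": 0,"tz": 4,"roll": 0},
  {"grip": 22,"tx": 0,"ty": 0,"tz": 4,"roll": 0},
  {"grip": 22,"tx": 0,"ty": 0,"tz": 4,"roll": 0},
  {"grip": 22,"tx": 0,"ty": 0,"tz": 4,"roll": 0},
  {"grip": 14,"tx": 0,"ty": 0,"tz": 4,"roll": 0},
  {"grip": 14,"tx": 0,"ty": 0,"tz": 4,"roll": 0},
  {"grip": 14,"tx": 0,"ty": 0,"tz": 4,"roll": 0},
], force=10)

```text
clock: 18.15
tcp_pos: [0.6578, 0.0111, 0.0756]
tcp_rot: [[0.173, 0.985, -0.001], [0.985, -0.173, 0.0], [-0.0, -0.001, -1.0]]
contact_force: [-1.2, -0.3, 1.8]
gripper_width: 0.206
grasp_force: 10.0
```

```bash
python3 - <<'E'
from h import *
now()
E
```

```text
t 18.15 stand xy [  -1.2 -107.2] z 75.6 toolY yaw -90.0 F [-0.5  1.1  1.8] w 17.9
```

Emit:
drive_tool([
  {"grip": 14,"tx": 0,"ty": -2,"tz": 0,"roll": 0},
  {"grip": 14,"tx": 0,"ty": -5,"tz": 0,"roll": 0},
  {"grip": 14,"tx": 0,"ty": -9,"tz": 0,"roll": 0},
  {"grip": 14,"tx": 0,"ty": -13,"tz": 0,"roll": 0},
  {"grip": 14,"tx": 0,"ty": -17,"tz": 0,"roll": 0},
  {"grip": 14,"tx": 0,"ty": -21,"tz": 0,"roll": 0},
  {"grip": 14,"tx": 0,"ty": -25,"tz": 0,"roll": 0},
  {"grip": 14,"tx": 0,"ty": -28,"tz": 0,"roll": 0},
  {"grip": 14,"tx": 0,"ty": -30,"tz": 0,"roll": 0},
  {"grip": 14,"tx": 0,"ty": -32,"tz": 0,"roll": 0},
], force=25)

```text
clock: 19.15
tcp_pos: [0.6299, 0.016, 0.0756]
tcp_rot: [[0.174, 0.985, 0.007], [0.985, -0.174, -0.001], [0.0, 0.007, -1.0]]
contact_force: [5.0, -0.2, -5.0]
gripper_width: 0.21
grasp_force: 25.0
```

```bash
python3 - <<'E'
from h import *
now()
E
```

```text
t 19.15 stand xy [ -1.3 -78.8] z 75.6 toolY yaw -90.02 F [ 0.7 -5.  -5. ] w 18.3
```

Emit:
drive_tool([
  {"grip": 14,"tx": 0,"ty": -0.5,"tz": 0,"roll": 0},
  {"grip": 14,"tx": 0,"ty": -1,"tz": 0,"roll": 0},
  {"grip": 14,"tx": 0,"ty": -1.5,"tz": 0,"roll": 0},
  {"grip": 14,"tx": 0,"ty": -2,"tz": 0,"roll": 0},
])

```text
clock: 19.55
tcp_pos: [0.628, 0.0163, 0.0756]
tcp_rot: [[0.174, 0.985, 0.007], [0.985, -0.174, -0.001], [0.0, 0.007, -1.0]]
contact_force: [5.6, -0.2, -4.4]
gripper_width: 0.203
grasp_force: 25.0
```

```bash
python3 - <<'E'
from h import *
now()
E
```

```text
t 19.55 stand xy [ -1.3 -76.9] z 75.6 toolY yaw -90.02 F [ 0.8 -5.5 -4.4] w 17.7
```

Emit:
drive_tool([
  {"grip": 14,"tx": 0,"ty": -0.5,"tz": 0,"roll": 0},
  {"grip": 14,"tx": 0,"ty": -1,"tz": 0,"roll": 0},
  {"grip": 14,"tx": 0,"ty": -1.5,"tz": 0,"roll": 0},
  {"grip": 14,"tx": 0,"ty": -2,"tz": 0,"roll": 0},
])

```text
clock: 19.95
tcp_pos: [0.6261, 0.0167, 0.0756]
tcp_rot: [[0.174, 0.985, 0.006], [0.985, -0.174, -0.001], [0.0, 0.007, -1.0]]
contact_force: [6.6, 0.3, -4.2]
gripper_width: 0.203
grasp_force: 25.0
```

```bash
python3 - <<'E'
from h import *
now()
E
```

```text
t 19.95 stand xy [ -1.3 -74.9] z 75.6 toolY yaw -90.02 F [ 1.4 -6.4 -4.2] w 17.7
```

Emit:
drive_tool([
  {"grip": 14,"tx": 0,"ty": -0.5,"tz": 0,"roll": 0},
  {"grip": 14,"tx": 0,"ty": -1,"tz": 0,"roll": 0},
  {"grip": 14,"tx": 0,"ty": -1.5,"tz": 0,"roll": 0},
  {"grip": 14,"tx": 0,"ty": -2,"tz": 0,"roll": 0},
  {"grip": 14,"tx": 0,"ty": -2.5,"tz": 0,"roll": 0},
  {"grip": 14,"tx": 0,"ty": -3,"tz": 0,"roll": 0},
])

```text
clock: 20.55
tcp_pos: [0.6231, 0.0172, 0.0756]
tcp_rot: [[0.174, 0.985, 0.007], [0.985, -0.174, -0.001], [0.0, 0.007, -1.0]]
contact_force: [5.9, -0.5, -4.5]
gripper_width: 0.208
grasp_force: 25.0
```

Emit:
drive_tool([
  {"grip": 14,"tx": 0,"ty": -0.5,"tz": 0,"roll": 0},
  {"grip": 14,"tx": 0,"ty": -1,"tz": 0,"roll": 0},
])

```text
clock: 20.75
tcp_pos: [0.6222, 0.0174, 0.0756]
tcp_rot: [[0.174, 0.985, 0.007], [0.985, -0.174, -0.001], [0.0, 0.007, -1.0]]
contact_force: [6.0, -1.4, -4.1]
gripper_width: 0.203
grasp_force: 25.0
```

Emit:
drive_tool([
  {"grip": 14,"tx": 0,"ty": -0.5,"tz": 0,"roll": 0},
  {"grip": 14,"tx": 0,"ty": -1,"tz": 0,"roll": 0},
])

```text
clock: 20.95
tcp_pos: [0.6212, 0.0175, 0.0756]
tcp_rot: [[0.174, 0.985, 0.007], [0.985, -0.174, -0.001], [0.0, 0.007, -1.0]]
contact_force: [6.2, -1.0, -4.2]
gripper_width: 0.207
grasp_force: 25.0
```

Emit:
drive_tool([
  {"grip": 14,"tx": 0,"ty": -0.5,"tz": 0,"roll": 0},
  {"grip": 14,"tx": 0,"ty": -1,"tz": 0,"roll": 0},
])

```text
clock: 21.15
tcp_pos: [0.6204, 0.0177, 0.0756]
tcp_rot: [[0.174, 0.985, 0.007], [0.985, -0.174, -0.001], [0.0, 0.007, -1.0]]
contact_force: [7.0, -0.7, -5.5]
gripper_width: 0.205
grasp_force: 25.0
```

Emit:
drive_tool([
  {"grip": 14,"tx": 0,"ty": -0.5,"tz": 0,"roll": 0},
  {"grip": 14,"tx": 0,"ty": -1,"tz": 0,"roll": 0},
])

```text
clock: 21.35
tcp_pos: [0.6204, 0.0177, 0.0757]
tcp_rot: [[0.174, 0.985, 0.009], [0.985, -0.174, -0.001], [0.0, 0.009, -1.0]]
contact_force: [8.6, -0.9, -6.4]
gripper_width: 0.206
grasp_force: 25.0
```

```bash
python3 - <<'E'
from h import *
now()
E
```

```text
t 21.35 stand xy [ -1.3 -69.1] z 75.7 toolY yaw -90.03 F [ 0.7 -8.6 -6.4] w 17.9
```

Emit:
drive_tool([
  {"grip": 14,"tx": 0,"ty": -0.5,"tz": 0,"roll": 0},
  {"grip": 14,"tx": 0,"ty": -1,"tz": 0,"roll": 0},
])

```text
clock: 21.55
tcp_pos: [0.6203, 0.0177, 0.0757]
tcp_rot: [[0.174, 0.985, 0.011], [0.985, -0.174, -0.001], [0.0, 0.011, -1.0]]
contact_force: [10.3, -1.4, -7.7]
gripper_width: 0.205
grasp_force: 25.0
```

Emit:
drive_tool([
  {"grip": 14,"tx": 0,"ty": -0.5,"tz": 0,"roll": 0},
  {"grip": 14,"tx": 0,"ty": -1,"tz": 0,"roll": 0},
])

```text
clock: 21.75
tcp_pos: [0.6197, 0.0177, 0.0757]
tcp_rot: [[0.174, 0.985, 0.012], [0.985, -0.174, -0.002], [0.001, 0.012, -1.0]]
contact_force: [10.3, -1.4, -7.9]
gripper_width: 0.204
grasp_force: 25.0
```

Emit:
drive_tool([
  {"grip": 14,"tx": 0,"ty": -0.5,"tz": 0,"roll": 0},
  {"grip": 14,"tx": 0,"ty": -1,"tz": 0,"roll": 0},
])

```text
clock: 21.95
tcp_pos: [0.6188, 0.0179, 0.0757]
tcp_rot: [[0.174, 0.985, 0.012], [0.985, -0.174, -0.002], [0.001, 0.012, -1.0]]
contact_force: [10.3, -1.5, -8.3]
gripper_width: 0.204
grasp_force: 25.0
```

```bash
python3 - <<'E'
from h import *
now()
E
```

```text
t 21.95 stand xy [ -1.3 -67.6] z 75.7 toolY yaw -90.04 F [  0.3 -10.4  -8.3] w 17.7
```

Emit:
drive_tool([
  {"grip": 14,"tx": 0,"ty": -0.5,"tz": 0,"roll": 0},
  {"grip": 14,"tx": 0,"ty": -1,"tz": 0,"roll": 0},
])

```text
clock: 22.15
tcp_pos: [0.6178, 0.0181, 0.0756]
tcp_rot: [[0.174, 0.985, 0.012], [0.985, -0.174, -0.002], [0.001, 0.012, -1.0]]
contact_force: [11.0, -0.5, -8.9]
gripper_width: 0.205
grasp_force: 25.0
```

Emit:
drive_tool([
  {"grip": 14,"tx": 0,"ty": -0.5,"tz": 0,"roll": 0},
  {"grip": 14,"tx": 0,"ty": -1,"tz": 0,"roll": 0},
])

```text
clock: 22.35
tcp_pos: [0.6169, 0.0182, 0.0757]
tcp_rot: [[0.174, 0.985, 0.012], [0.985, -0.174, -0.002], [0.001, 0.012, -1.0]]
contact_force: [10.1, -0.2, -8.9]
gripper_width: 0.206
grasp_force: 25.0
```

Emit:
drive_tool([
  {"grip": 14,"tx": 0,"ty": -0.5,"tz": 0,"roll": 0},
  {"grip": 14,"tx": 0,"ty": -1,"tz": 0,"roll": 0},
])

```text
clock: 22.55
tcp_pos: [0.6163, 0.0183, 0.0757]
tcp_rot: [[0.174, 0.985, 0.013], [0.985, -0.174, -0.002], [0.001, 0.013, -1.0]]
contact_force: [11.9, -1.3, -11.1]
gripper_width: 0.206
grasp_force: 25.0
```

```bash
python3 - <<'E'
from h import *
now()
E
```

```text
t 22.55 stand xy [ -1.3 -65. ] z 75.7 toolY yaw -90.04 F [  0.8 -12.  -11.1] w 18.0
```

Emit:
drive_tool([
  {"grip": 14,"tx": 0,"ty": -0.5,"tz": 0,"roll": 0},
  {"grip": 14,"tx": 0,"ty": -1,"tz": 0,"roll": 0},
])

```text
clock: 22.75
tcp_pos: [0.6158, 0.0184, 0.0757]
tcp_rot: [[0.174, 0.985, 0.014], [0.985, -0.174, -0.002], [0.001, 0.014, -1.0]]
contact_force: [12.0, -0.6, -9.5]
gripper_width: 0.208
grasp_force: 25.0
```

Emit:
drive_tool([
  {"grip": 14,"tx": 0,"ty": -0.5,"tz": 0,"roll": 0},
  {"grip": 14,"tx": 0,"ty": -1,"tz": 0,"roll": 0},
])

```text
clock: 22.95
tcp_pos: [0.6152, 0.0185, 0.0757]
tcp_rot: [[0.174, 0.985, 0.015], [0.985, -0.174, -0.002], [0.001, 0.015, -1.0]]
contact_force: [13.8, -1.4, -10.1]
gripper_width: 0.205
grasp_force: 25.0
```

Emit:
drive_tool([
  {"grip": 14,"tx": 0,"ty": -0.5,"tz": 0,"roll": 0},
  {"grip": 14,"tx": 0,"ty": -1,"tz": 0,"roll": 0},
])

```text
clock: 23.15
tcp_pos: [0.6147, 0.0186, 0.0757]
tcp_rot: [[0.174, 0.985, 0.016], [0.985, -0.174, -0.002], [0.001, 0.016, -1.0]]
contact_force: [14.2, -1.3, -12.0]
gripper_width: 0.206
grasp_force: 25.0
```

```bash
python3 - <<'E'
from h import *
now()
E
```

```text
t 23.15 stand xy [ -1.3 -63.4] z 75.7 toolY yaw -90.06 F [  1.2 -14.2 -12. ] w 17.9
```

Emit:
drive_tool([
  {"grip": 14,"tx": 0,"ty": -0.5,"tz": 0,"roll": 0},
  {"grip": 14,"tx": 0,"ty": -1,"tz": 0,"roll": 0},
  {"grip": 14,"tx": 0,"ty": -1.5,"tz": 0,"roll": 0},
  {"grip": 14,"tx": 0,"ty": -1.5,"tz": 0,"roll": 0},
])

```text
clock: 23.55
tcp_pos: [0.614, 0.0187, 0.0758]
tcp_rot: [[0.174, 0.985, 0.017], [0.985, -0.174, -0.002], [0.001, 0.017, -1.0]]
contact_force: [14.8, -1.3, -12.3]
gripper_width: 0.209
grasp_force: 25.0
```

```bash
python3 - <<'E'
from h import *
now()
E
```

```text
t 23.55 stand xy [ -1.3 -62.6] z 75.8 toolY yaw -90.06 F [  1.3 -14.8 -12.3] w 18.2
```

Emit:
drive_tool([
  {"grip": 14,"tx": 0,"ty": 1,"tz": 0,"roll": 0},
  {"grip": 14,"tx": 0,"ty": 2,"tz": 0,"roll": 0},
  {"grip": 14,"tx": 0,"ty": 3,"tz": 0,"roll": 0},
])

```text
clock: 23.85
tcp_pos: [0.6139, 0.0188, 0.0757]
tcp_rot: [[0.174, 0.985, 0.011], [0.985, -0.174, -0.001], [0.0, 0.011, -1.0]]
contact_force: [8.2, -1.4, -6.1]
gripper_width: 0.203
grasp_force: 25.0
```

```bash
python3 - <<'E'
from h import *
now()
E
```

```text
t 23.85 stand xy [ -1.3 -62.6] z 75.7 toolY yaw -90.04 F [ 0.  -8.4 -6.1] w 17.7
```

Emit:
drive_tool([
  {"grip": 14,"tx": 0,"ty": 1,"tz": 0,"roll": 0},
  {"grip": 14,"tx": 0,"ty": 2,"tz": 0,"roll": 0},
  {"grip": 14,"tx": 0,"ty": 3,"tz": 0,"roll": 0},
  {"grip": 14,"tx": 0,"ty": 3.5,"tz": 0,"roll": 0},
])

```text
clock: 24.25
tcp_pos: [0.614, 0.0187, 0.0757]
tcp_rot: [[0.174, 0.985, 0.004], [0.985, -0.174, -0.001], [0.0, 0.004, -1.0]]
contact_force: [4.8, -0.3, -4.1]
gripper_width: 0.206
grasp_force: 25.0
```

```bash
python3 - <<'E'
from h import *
now()
E
```

```text
t 24.25 stand xy [ -1.3 -62.7] z 75.7 toolY yaw -90.02 F [ 0.5 -4.7 -4.1] w 17.9
```

Emit:
drive_tool([
  {"grip": 24,"tx": 0,"ty": 0,"tz": 0,"roll": 0},
  {"grip": 34,"tx": 0,"ty": 0,"tz": 0,"roll": 0},
  {"grip": 44,"tx": 0,"ty": 0,"tz": 0,"roll": 0},
  {"grip": 44,"tx": 0,"ty": 0,"tz": 0,"roll": 0},
  {"grip": 44,"tx": 0,"ty": 0,"tz": -10,"roll": 0},
  {"grip": 44,"tx": 0,"ty": 0,"tz": -30,"roll": 0},
  {"grip": 44,"tx": 0,"ty": 0,"tz": -60,"roll": 0},
  {"grip": 44,"tx": 0,"ty": 0,"tz": -100,"roll": 0},
  {"grip": 44,"tx": 0,"ty": 0,"tz": -140,"roll": 0},
  {"grip": 44,"tx": -30,"ty": 0,"tz": -170,"roll": 0},
])

```text
clock: 25.25
tcp_pos: [0.6076, -0.0079, 0.2492]
tcp_rot: [[0.169, 0.986, 0.004], [0.986, -0.169, 0.001], [0.002, 0.003, -1.0]]
contact_force: [0.3, 0.1, 0.3]
gripper_width: 0.504
grasp_force: 0.0
```

Emit:
drive_tool([
  {"grip": 44,"tx": -40,"ty": 0,"tz": 0,"roll": 0},
  {"grip": 44,"tx": -80,"ty": 0,"tz": 0,"roll": 0},
  {"grip": 44,"tx": -120,"ty": 0,"tz": 0,"roll": 0},
  {"grip": 44,"tx": -160,"ty": 0,"tz": 0,"roll": 0},
  {"grip": 44,"tx": -200,"ty": 0,"tz": 0,"roll": 0},
  {"grip": 44,"tx": -240,"ty": 0,"tz": 0,"roll": 0},
  {"grip": 44,"tx": -250,"ty": 0,"tz": 0,"roll": 0},
  {"grip": 44,"tx": -250,"ty": 0,"tz": 0,"roll": 0},
])

```text
clock: 26.05
tcp_pos: [0.5631, -0.2581, 0.246]
tcp_rot: [[0.176, 0.984, 0.0], [0.984, -0.176, 0.0], [0.0, 0.0, -1.0]]
contact_force: [-0.3, 0.2, 0.3]
gripper_width: 0.506
grasp_force: 0.0
```

```bash
python3 - <<'E'
from h import *
now()
from rig import arm
import cv2
im=arm.grab_frame("top")[...,::-1]; im2=arm.grab_frame("scene")[...,::-1]
c=cv2.resize(im[165:280,210:410],(800,460),interpolation=cv2.INTER_CUBIC)
cv2.imwrite("pics/crop5.png",c);cv2.imwrite("pics/scene5.png",cv2.resize(im2[120:320,200:420],(660,600),interpolation=cv2.INTER_CUBIC))
E
```

```text
t 26.05 stand xy [-282.8  -60.5] z 246.0 toolY yaw -90.18 F [0.1 0.4 0.3] w 44.1
```

View pics/crop5.png

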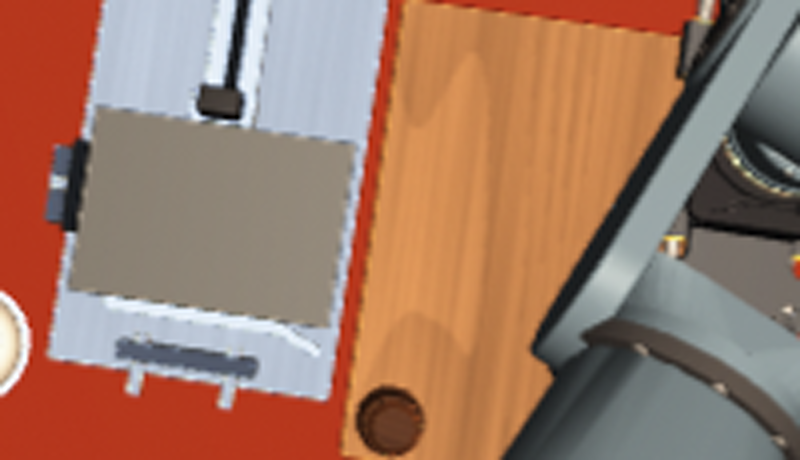

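View pics/scene5.png

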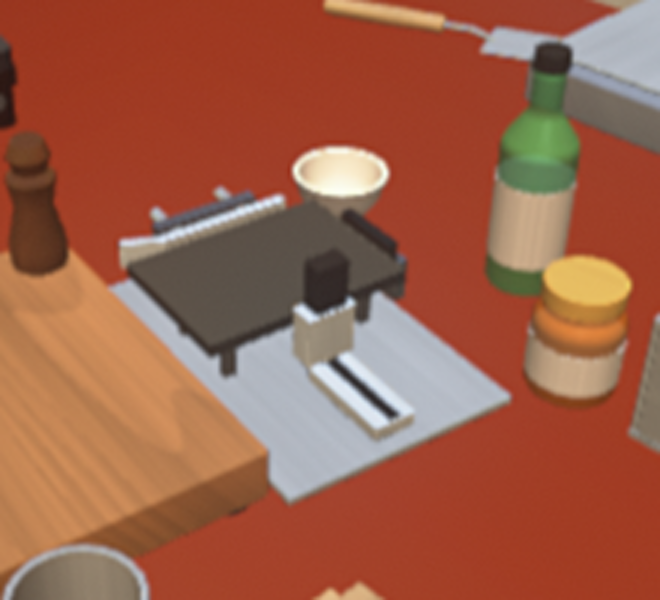

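The slab lies flat and square at (96,107), (357,143), (329,327), (68,288), touching both bumper and fence, with the keeper jaw closed on it. I'll check the numbers next.

```bash
python3 - <<'E'
from h import *
P=np.array([cq(u,v,.060) for u,v in[(96,107),(357,143),(329,327),(68,288)]])
print(P.round(1)); print(fit([(85,-60),(-85,-60),(-85,60),(85,60)],P))
print(np.array([cq(105,297,.068),cq(270,320,.068),cq(221,102,.105),cq(91,143,.068),cq(77,229,.068)]).round(1))
E
```

```text
[[ 81.2 -51.7]
 [-88.8 -53.6]
 [-88.6  65.7]
 [ 80.7  66.2]]
(np.float64(0.29000463243798075), array([-3.88031533,  6.657452  ]), array([1207.4992419 ,  307.88011616,  768.71040191,  847.07559262]))
[[ 55.3  68.3]
 [-50.9  66.9]
 [ -1.6 -62.6]
 [ 79.6 -27.7]
 [ 79.9  28.1]]
```

```bash
python3 -c "
from rig import arm
print(arm.hand_in())"
```

```text
the job is handed in; nothing more can be done
None
```

I handed the job in at about 26 s of robot time: the slab lies on the rails within about 0.3° of square with its leading end against the bumper, and the keeper clamps it with the fence pressed back about 2–3 mm; the highest wrist force reading was about 19 N, and nothing else appeared to have moved.

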